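Stand up the draught guard of the spirit lamp

ROBOT

A 7-joint arm with a two-finger parallel gripper is mounted at the origin on the work surface; the furniture and walls round the work are solid. World frame = base frame: x ahead of the robot, y to its left, z up, the work surface at z = 0. Lengths are in m, angles in rad, forces in N, time in s.
With the tool pointing down it reaches from about 0.4 to 0.875 m from the base axis. Payload 19.3 kg.
Tool frame: the origin (TCP) lies on the front face of the gripper's body, between the roots of the fingers; the fingertips stand 73 mm ahead of it and the grasp point (between the pads) lies 54 mm ahead of it; x points along the fingers, y is the direction in which the jaws open and shut, and the axes are right-handed (so a half turn about x gives the same grasp; the last joint's range is limited). The gripper opens to 85 mm and grips with 20 to 120 N. Pads are 22 mm wide; open, the fingers measure 114 mm over their backs; the gripper's body (76 mm by 85 mm) begins 54 mm behind the grasp point. The pads swing forward as they close: fully open they stand 13 mm farther back than shut.
Start: joints at [-1.17, 0.521, -0.036, 1.599, 0.021, 1.021, -0.113], TCP at [0.284, 0.557, 0.304] pointing down, gripper open.
Joint ranges: [-2.91, 2.91], [-0.3, 2.13], [-1.5, 1.42], [0.17, 2.43], [-1.26, 4.41], [0.16, 1.93], [-2.52, 2.52]. Speed limits (rad/s): [1.89, 1.89, 2.39, 2.39, 3.01, 3.01, 3.01].

INTERFACE

Orientations are given as a unit quaternion [x, y, z, w].
In Python, from station import arm, optics gives the robot as it stands.
- The arm moves only by the tool servo_tool, never from a script. Its argument "steps" is a list that holds one entry, the list of rows, each a list of 7 numbers: the shift along the tool's x, y, z in m, then the turn, a rotation vector about the tool's x, y, z in rad, then the opening, from -1 (shut) to 1 (fully open). A call has 1 to 20 rows; each row shifts and turns the commanded pose from where the row before left it, along the tool's axes as they then stand; what a row does not reach is not made up. A row lasts 1/10 s, in which the tool goes at most 50 mm and 8.59 degrees, less where a joint would pass 70% of its speed; a pose out of reach is approached as far as the arm can. A call with a gripper value outside its range is refused whole. The fingers move at their own pace and stop on an object; "squeeze" is the grip in N (left out, the last holds). Time passes only in rows, so rows that do not move let the fingers close. It gives the time, the measured TCP pose, the force and the opening at its end, in the units of the state.
- arm.get_state(): the state, without advancing time (a new reading comes with each control period).
- optics.read_camera(name): name is "scene" or "top"; returns a dict with "frame" (420x560x3 uint8, red, green, blue), "vfov" (degrees; the focal length in pixels is half the picture's height over the tangent of half this angle, whatever the lens; pixels are square), "cx", "cy" (the principal point, pixels), "extrinsics" (4x4, takes a point from camera to world coordinates). Camera axes: x right, y down, z forward; pixel columns grow to the right and rows downward; lengths in m; the calibration is good to about 2 mm. A picture is of the moment at which its call begins. There is no depth.
- arm.sign_off(): hands the job in, once; it reports no verdict.
The state is a dict: "time_s": time; "joint_positions": joint angles; "joint_vel": joint speeds; "tau": joint torques, N m; "tool_pos": TCP position; "tool_rot": TCP orientation; "wrist_force": force on the tool from outside, world axes, zero at the start; "ft_torque": the same for the moment, N m; "finger_gap": finger opening in m.
Only numpy, scipy, OpenCV 4.12 (cv2) and the standard library are available. Lean on these libraries where they do the work, as an engineer would, in place of code of your own. Each camera call takes 0.05 s, during which the arm holds its last target.

TASK

Two hinged draught guards on the bench have their panels leaning down towards the robot; a spirit lamp stands behind one, a glue tin behind the other. Fold the panel of the spirit lamp's guard up about its hinge until it stands upright, square to its base, and leave it there. Do not upset the lamp, and leave the glue tin's guard folded as it is.

Things in the scene. Friction and masses are not known exactly. Their poses are not given: they have to be found in the camera images.
- lamp_hinge (a point): middle of the hinge line of the spirit lamp's guard, 18 mm above the bench, on the edge nearest the robot of a grey base plate (140 x 130 x 12 mm) screwed to the bench. Axes are the base's and do not turn with the panel: x level, square to the hinge, towards the lamp; y along the hinge; z up. The guards are alike; place, yaw and which is left vary.
- lamp_panel (a joint): lean of its dark-framed aluminium panel (120 mm wide along the hinge, 10 mm thick, free edge 130 mm from the hinge axis), rad: 0 upright, positive leaning away from the lamp to the robot's side, negative past upright over the lamp. Starts at 0.6 to 0.9, range -0.7 to 1.3, no stop at upright. Stiff: stays where left; 2 to 3 N at the free edge moves it.
- spirit_lamp: small blue-grey spirit lamp, round body 70 mm in diameter with a narrow brass burner, 78 mm high, standing loose on the base plate, centre 70 to 80 mm behind the hinge line. Origin at the centre of its underside, 12 mm above the bench; z up.
- glue_panel_edge (a point): middle of the free edge of the other guard's panel, the guard with the green glue tin (66 mm in diameter, 60 mm high) loose on its base; same sizes and stiff hinge. It starts leaning 0.6 to 0.9 rad from upright towards the robot and must stay so. x square to that panel, y along its hinge, z from hinge to edge.
Mind the look-alikes: they are no part of the job. What is shaped like the spirit_lamp but pink or purple is not meant.

How it is judged:
At the end, for the whole second after the job is handed in: The spirit lamp's guard panel stands still within 0.175 rad (10 degrees) of upright; the lamp stands upright (within 0.15 rad) within 20 mm of where it was; the free edge of the glue tin's guard panel is within 20 mm of where it was (value of joint lamp_panel between -0.175 and 0.175 rad and velocity of joint lamp_panel between -0.05 and 0.05 rad/s and distance of each of spirit_lamp, glue_panel_edge from where it was at the start of the episode below 0.02 m and angle between spirit_lamp's own z axis and vertical below 0.15 rad); the robot touches nothing.
It fails at once if the spirit lamp is tipped over (angle between spirit_lamp's own z axis and vertical above 0.4 rad).
It fails at once if the glue tin's guard is folded by more than a touch (distance of glue_panel_edge from where it was at the start of the episode above 0.03 m).
It also fails if it takes over 32 s, if anything falls off the work surface, if the arm or the gripper's body presses on something with over 40 N, if the wrist force passes 120 N, or if a joint passes its speed limit or range.

## Working session

There is one attempt and no reset: what is moved stays moved. The work goes in short steps, Python scripts to look and compute and a tool call to move; the robot and the scene stay as the last step left them, time stands still between calls to the robot, and variables do not carry over. Pictures are saved under pics/ and viewed, and the job is handed in when it is done.

Besides the shell and the picture viewer there is one more tool, called after "Request:" as name([rows], argument=value, ...), one row to a line, values as JSON. servo_tool: Moves the arm, as the interface text tells. Its arguments: {"type":"object","properties":{"steps":{"type":"array","items":{"type":"array","items":{"type":"array","items":{"type":"number"}}}},"squeeze":{"type":"number"}},"required":["steps"]}

```bash
mkdir -p pics; ls
python3 - <<'E'
from station import arm, optics
import cv2, numpy as np
for n in ("scene","top"):
    r=optics.read_camera(n)
    cv2.imwrite(f"pics/{n}0.png",r["frame"][:,:,::-1])
    print(n,r["vfov"],r["cx"],r["cy"]);print(np.round(r["extrinsics"],4).tolist())
s=arm.get_state();print({k:np.round(v,3).tolist() for k,v in s.items()})
E
```

```text
pics
scene 45.52009730799891 279.40873406933883 215.1630047099034
[[0.5212, -0.5297, 0.6691, -0.0689], [-0.8532, -0.3398, 0.3956, -0.4088], [0.0178, -0.7771, -0.6291, 0.7711], [0.0, 0.0, 0.0, 1.0]]
top 57.962510737864434 276.89640107727575 207.83446734468495
[[-0.0245, -0.9818, 0.1884, 0.4421], [-0.9997, 0.0252, 0.0012, -0.0108], [-0.0059, -0.1883, -0.9821, 0.9482], [0.0, 0.0, 0.0, 1.0]]
{'time_s': 0.1, 'joint_positions': [-1.17, 0.522, -0.036, 1.6, 0.021, 1.021, -0.113], 'joint_vel': [-0.0, -0.001, -0.001, -0.002, 0.002, 0.001, -0.001], 'tau': [0.004, -92.848, 1.985, -37.053, 0.018, 0.006, 0.0], 'tool_pos': [0.283, 0.557, 0.303], 'tool_rot': [0.165, 0.688, -0.165, 0.688], 'wrist_force': [0.006, 0.209, -0.081], 'ft_torque': [-0.027, -0.047, -0.046], 'finger_gap': 0.086}
```

View pics/scene0.png

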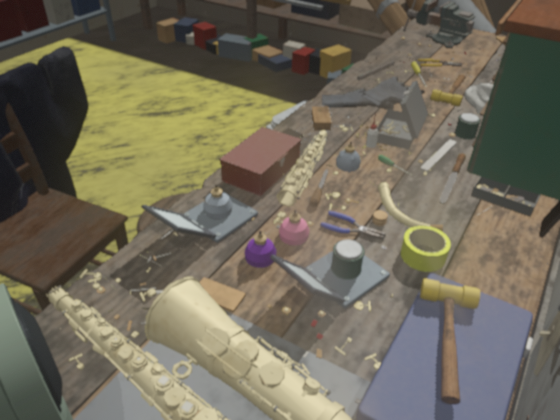

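View pics/top0.png

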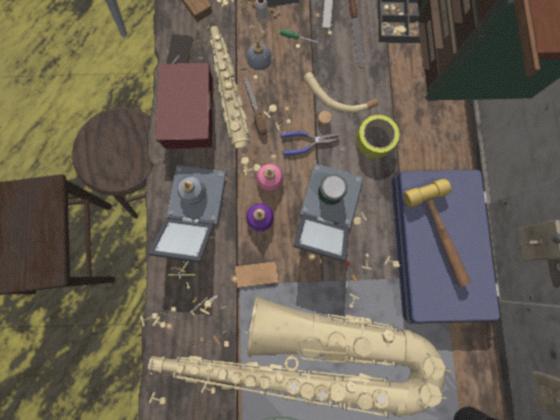

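Candidates in the top picture:
- Blue-grey lamp on the left guard's base at (190,187).
- Blue-grey lamp loose on the bench at (258,53).
- Pink lamp at (270,177).
- Purple lamp at (260,215).
- Guards: left at (190,210), and right at (330,210) with a tin at (332,187).

I choose the left guard, which has the blue-grey lamp, and check it in a close crop.

Run:
```python
import cv2, numpy as np
t=cv2.imread("pics/top0.png"); s=cv2.imread("pics/scene0.png")
a=cv2.resize(t[155:270,140:240],None,fx=4,fy=4,interpolation=cv2.INTER_CUBIC)
b=cv2.resize(t[155:270,285:385],None,fx=4,fy=4,interpolation=cv2.INTER_CUBIC)
cv2.imwrite("pics/c1.png",np.hstack([a,b]))
cv2.imwrite("pics/c2.png",cv2.resize(s[170:250,135:265],None,fx=6,fy=6,interpolation=cv2.INTER_CUBIC))
```

```text
(no output)
```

View pics/c1.png

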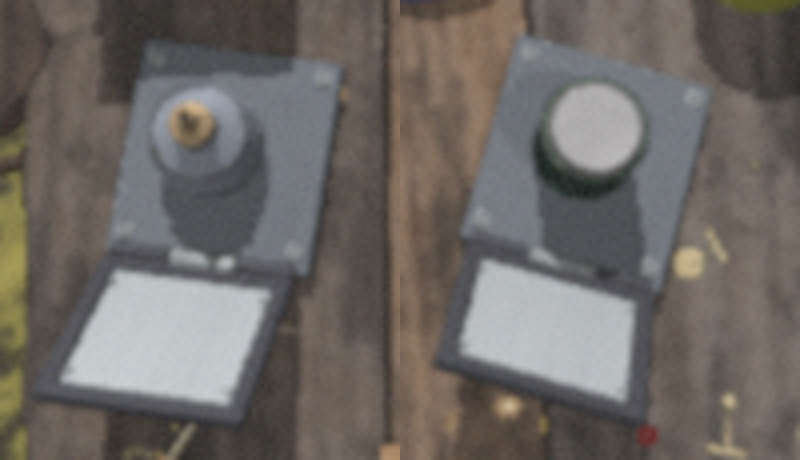

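View pics/c2.png

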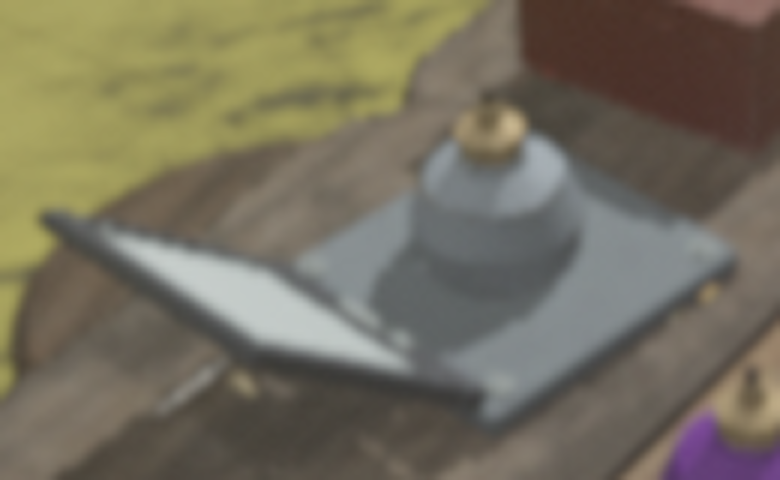

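```bash
cat > h.py <<'E'
import numpy as np
C={"scene":(45.52009730799891,279.40873,215.1630,[[0.5212,-0.5297,0.6691,-0.0689],[-0.8532,-0.3398,0.3956,-0.4088],[0.0178,-0.7771,-0.6291,0.7711]]),
"top":(57.962510737864434,276.8964,207.83447,[[-0.0245,-0.9818,0.1884,0.4421],[-0.9997,0.0252,0.0012,-0.0108],[-0.0059,-0.1883,-0.9821,0.9482]])}
def ray(n,u,v):
    f=210/np.tan(np.radians(C[n][0]/2)); E=np.array(C[n][3])
    d=E[:,:3]@np.array([(u-C[n][1])/f,(v-C[n][2])/f,1]); return E[:,3],d/np.linalg.norm(d)
def onz(n,u,v,z):
    o,d=ray(n,u,v); return o+d*(z-o[2])/d[2]
def proj(n,p):
    f=210/np.tan(np.radians(C[n][0]/2)); E=np.array(C[n][3]); q=E[:,:3].T@(np.asarray(p)-E[:,3])
    return np.array([C[n][1]+f*q[0]/q[2],C[n][2]+f*q[1]/q[2]])
def tri(a,b):
    o1,d1=ray("top",*a);o2,d2=ray("scene",*b)
    t=np.linalg.lstsq(np.c_[d1,-d2],o2-o1,rcond=None)[0]
    p,q=o1+t[0]*d1,o2+t[1]*d2
    return (p+q)/2,np.linalg.norm(p-q)
E
python3 - <<'E'
from h import *
np.set_printoptions(precision=4,suppress=True)
ct=lambda x,y:(140+(x+.5)/4-.5,155+(y+.5)/4-.5)
cs=lambda x,y:(135+(x+.5)/6-.5,170+(y+.5)/6-.5)
B={k:onz("top",*ct(*p),0.012) for k,p in dict(BL=(148,42),BR=(343,65),FR=(303,275),FL=(107,250)).items()}
for k,p in B.items(): print(k,p)
print("len", np.linalg.norm(B["BR"]-B["BL"]),np.linalg.norm(B["FR"]-B["FL"]),np.linalg.norm(B["BR"]-B["FR"]),np.linalg.norm(B["BL"]-B["FL"]))
print("scene FR,BR",onz("scene",*cs(487,425),0.012),onz("scene",*cs(735,258),0.012))
print("EL",tri(ct(38,398),cs(45,215)),"ER",tri(ct(242,417),cs(250,357)))
print("lamp burner top",tri(ct(192,120),cs(492,107)))
# glue guard
c2=lambda x,y:(285+(x-400+.5)/4-.5,155+(y+.5)/4-.5)
for k,p in dict(BL=(522,38),BR=(711,92),FR=(657,290),FL=(463,240)).items(): print("g",k,onz("top",*c2(*p),0.012))
for k,p in dict(EL=(437,365),ER=(645,420)).items(): print("g",k,onz("top",*c2(*p),0.11))
E
```

```text
BL [0.7402 0.2456 0.012 ]
BR [0.7216 0.1201 0.012 ]
FR [0.5861 0.1449 0.012 ]
FL [0.6051 0.2679 0.012 ]
len 0.12694080705387786 0.12446847936981727 0.13768188717281948 0.1369496995676604
scene FR,BR [0.5832 0.1425 0.012 ] [0.7177 0.1193 0.012 ]
EL (array([0.5069, 0.275 , 0.1065]), np.float64(0.0011178191452930622)) ER (array([0.4924, 0.1651, 0.1009]), np.float64(0.0039760420961148625))
lamp burner top (array([0.6682, 0.1983, 0.0862]), np.float64(0.00018580227974603913))
g BL [ 0.7335 -0.1107  0.012 ]
g BR [ 0.6945 -0.2295  0.012 ]
g FR [ 0.5683 -0.1874  0.012 ]
g FL [ 0.6029 -0.068   0.012 ]
g EL [ 0.5164 -0.0452  0.11  ]
g ER [ 0.4835 -0.158   0.11  ]
```

Run:
```python
from h import *
from scipy.spatial.transform import Rotation as R
np.set_printoptions(precision=4,suppress=True)
q=[0.165,0.688,-0.165,0.688]; M=R.from_quat(q).as_matrix(); print(M)
yaw=-0.165; n=np.array([np.cos(yaw),np.sin(yaw),0]); h=np.array([-n[1],n[0],0]); H=np.array([.594,.206,.018])
for a in (n,-n,h,-h):
    z=a; y=np.cross(z,[0,0,-1]); T=np.c_[[0,0,-1],y,z]
    rv=(R.from_matrix(M).inv()*R.from_matrix(T)).as_rotvec(); print(a,rv)
for s in (-.16,-.14):
  tgt=H+s*n; tgt[2]=.305
  print(tgt, "tool shift", M.T@(tgt-[0.283,.557,.303]))
for lean in(.84,.88):
  e=[H-n*(.13*np.sin(lean)-.005*np.cos(lean))+np.array([0,0,.13*np.cos(lean)+.005*np.sin(lean)])+s*.06*h for s in(1,-1)]
  print(lean,[proj("top",p) for p in e],[proj("scene",p) for p in e])
print(proj("top",[.436,.232,0]),proj("top",[.39,.232,.0]),onz("top",250,310,.08),onz("top",245,375,.06))
```

```text
[[ 0.      0.4536  0.8912]
 [ 0.      0.8912 -0.4536]
 [-1.      0.      0.    ]]
[ 0.9864 -0.1643  0.    ] [-0.3058  0.      0.    ]
[-0.9864  0.1643 -0.    ] [2.8358 0.     0.    ]
[0.1643 0.9864 0.    ] [-1.8766  0.      0.    ]
[-0.1643 -0.9864 -0.    ] [1.265 0.    0.   ]
[0.4362 0.2323 0.305 ] tool shift [-0.002  -0.2199  0.2838]
[0.4559 0.229  0.305 ] tool shift [-0.002  -0.2139  0.3029]
0.84 [array([146.6148, 251.7892]), array([200.0103, 259.4312])] [array([141.3404, 202.6972]), array([177.8082, 226.8734])]
0.88 [array([146.8789, 253.505 ]), array([200.079 , 261.1267])] [array([140.2694, 204.8427]), array([176.6638, 229.1385])]
[180.3214 285.5293] [179.8769 304.8375] [0.3795 0.0556 0.08  ] [0.2399 0.0696 0.06  ]
```

Request:
servo_tool([
  [[0, -0.0155, 0.02, 0, 0, 0, -1], [0, -0.0155, 0.02, 0, 0, 0, -1], [0, -0.0155, 0.02, 0, 0, 0, -1], [0, -0.0155, 0.02, 0, 0, 0, -1], [0, -0.0155, 0.02, 0, 0, 0, -1], [0, -0.0155, 0.02, 0, 0, 0, -1], [0, -0.0155, 0.02, 0, 0, 0, -1], [0, -0.0155, 0.02, 0, 0, 0, -1], [0, -0.0155, 0.02, 0, 0, 0, -1], [0, -0.0155, 0.02, 0, 0, 0, -1], [0, -0.0155, 0.02, 0, 0, 0, -1], [0, -0.0155, 0.02, 0, 0, 0, -1], [0, -0.0155, 0.02, 0, 0, 0, -1], [0, -0.0155, 0.02, 0, 0, 0, -1], [0, 0, 0, -0.077, 0, 0, -1], [0, 0, 0, -0.077, 0, 0, -1], [0, 0, 0, -0.077, 0, 0, -1], [0, 0, 0, -0.077, 0, 0, -1], [0, 0, 0, 0, 0, 0, -1], [0, 0, 0, 0, 0, 0, -1]],
])

```text
time_s: 2.1
tool_pos: [0.4346, 0.2365, 0.3038]
tool_rot: [0.058, 0.705, -0.058, 0.705]
wrist_force: [0.4, -0.1, 0.1]
finger_gap: -0.0002
```

Run:
```python
from station import arm, optics
import cv2, numpy as np
from scipy.spatial.transform import Rotation as R
fs=[optics.read_camera(n)["frame"][:,:,::-1] for n in("scene","top")]
a=np.hstack([cv2.resize(f,(400,300)) for f in fs]); cv2.imwrite("pics/b1.png",a)
s=arm.get_state();print(s["time_s"],s["tool_pos"],s["finger_gap"],s["wrist_force"],np.round(s["joint_positions"],2));print(np.round(R.from_quat(s["tool_rot"]).as_matrix(),3))
```

```text
2.2 [0.43458764 0.2365493  0.30382503] 5.0081512552061595e-05 [-0.32478458 -0.68734239  0.31294848] [-0.6   0.32 -0.02  1.94  0.01  0.89  0.78]
[[-0.     0.164  0.986]
 [-0.     0.986 -0.164]
 [-1.    -0.    -0.   ]]
```

View pics/b1.png

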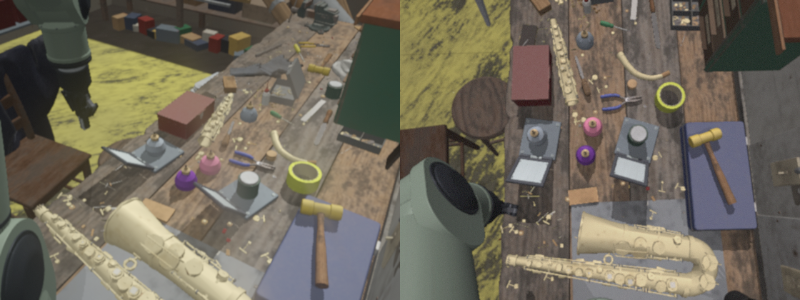

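Request:
servo_tool([
  [[0.01, 0, -0.005, 0, 0, 0, -1], [0.017, 0, -0.005, 0, 0, 0, -1], [0.02, 0, 0, 0, 0, 0, -1], [0.02, 0, 0, 0, 0, 0, -1], [0.02, 0, 0, 0, 0, 0, -1], [0.02, 0, 0, 0, 0, 0, -1], [0.02, 0, 0, 0, 0, 0, -1], [0.02, 0, 0, 0, 0, 0, -1], [0.015, 0, 0, 0, 0, 0, -1], [0.007, 0, 0, 0, 0, 0, -1], [0, 0, 0, 0, 0, 0, -1], [0, 0, 0, 0, 0, 0, -1]],
])

```text
time_s: 3.4
tool_pos: [0.4247, 0.2383, 0.1352]
tool_rot: [0.058, 0.705, -0.058, 0.705]
wrist_force: [0.6, -0.8, -0.0]
finger_gap: -0.0001
```

```bash
cat > look.py <<'E'
import sys
from station import arm, optics
import cv2, numpy as np
f={n:optics.read_camera(n)["frame"][:,:,::-1] for n in("scene","top")}
for n in f: cv2.imwrite(f"pics/{sys.argv[1]}_{n}.png",f[n])
a=cv2.resize(f["scene"][130:250,110:260],(400,320),interpolation=cv2.INTER_CUBIC)
b=cv2.resize(f["top"][155:295,110:285],(400,320),interpolation=cv2.INTER_CUBIC)
cv2.imwrite(f"pics/{sys.argv[1]}.png",np.hstack([a,b]))
s=arm.get_state();p=np.array(s["tool_pos"]);d=p-[.594,.206,.018];c,sn=.9864,-.1643
print(s["time_s"],p.round(4),"n",round(d[0]*c+d[1]*sn,4),"h",round(-d[0]*sn+d[1]*c,4),np.round(s["wrist_force"],2),np.round(s["joint_positions"],2))
E
python3 look.py b2
```

```text
3.5 [0.425  0.2384 0.1356] n -0.1721 h 0.0042 [-0.3  -0.03  0.71] [-0.61  0.58 -0.02  2.08  0.03  0.48  0.75]
```

View pics/b2.png

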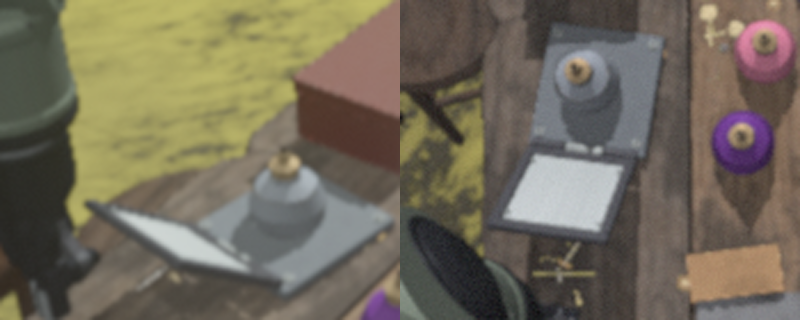

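Request:
servo_tool([
  [[0, 0, 0.011, 0, 0, 0, -1], [0, 0, 0.011, 0, 0, 0, -1], [0, 0, 0.011, 0, 0, 0, -1], [0, 0, 0.01, 0, 0, 0, -1], [0, 0, 0.007, 0, 0, 0, -1], [-0.005, 0, 0.008, 0, 0, 0, -1], [-0.007, 0, 0.008, 0, 0, 0, -1], [-0.007, 0, 0.008, 0, 0, 0, -1], [-0.006, 0, 0.008, 0, 0, 0, -1], [-0.006, 0, 0.008, 0, 0, 0, -1], [-0.005, 0, 0.008, 0, 0, 0, -1], [-0.004, 0, 0.008, 0, 0, 0, -1], [-0.003, 0, 0.008, 0, 0, 0, -1], [-0.002, 0, 0.007, 0, 0, 0, -1], [0, 0, 0, 0, 0, 0, -1], [0, 0, 0, 0, 0, 0, -1]],
])

```text
time_s: 5.1
tool_pos: [0.5442, 0.2184, 0.1797]
tool_rot: [0.058, 0.705, -0.058, 0.705]
wrist_force: [0.0, -0.1, -0.4]
finger_gap: -0.0
```

```bash
python3 look.py b3
```

```text
5.2 [0.5439 0.2185 0.1797] n -0.0514 h 0.0041 [-0.31  0.9   0.1 ] [-0.46  0.62 -0.03  1.81  0.03  0.72  0.9 ]
```

View pics/b3.png

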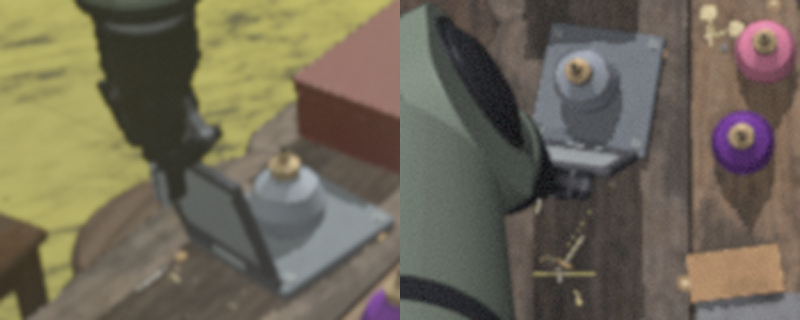

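```bash
cat > lean.py <<'E'
from h import *
yaw=-0.165; n=np.array([np.cos(yaw),np.sin(yaw),0]); h=np.array([-n[1],n[0],0]); H=np.array([.594,.206,.018])
for l in np.arange(-.2,.5,.1):
  print(round(l,2),end=' ')
  for f in (.005,-.005):
    p=H-n*(.13*np.sin(l)-f*np.cos(l))+np.array([0,0,.13*np.cos(l)+f*np.sin(l)])
    print("lampface" if f>0 else "robotface",*["%s %s"%(c,proj(c,p+s*.06*h).round(1)) for c in("scene","top") for s in(1,-1)],end='; ')
  print()
E
python3 lean.py
python3 - <<'E'
import cv2
f=cv2.imread("pics/b3_scene.png");cv2.imwrite("pics/b3c.png",cv2.resize(f[180:250,160:240],None,fx=8,fy=8,interpolation=cv2.INTER_CUBIC))
E
```

```text
-0.2 lampface scene [183.9 165.2] scene [221.  186.1] top [152.6 193.9] top [206.8 201.4]; robotface scene [180.5 166.2] scene [217.6 187.3] top [151.4 198. ] top [205.8 205.6]; 
-0.1 lampface scene [179.4 166.6] scene [216.6 187.8] top [151.  199.3] top [205.5 206.9]; robotface scene [175.9 168.1] scene [213.1 189.5] top [149.9 203.7] top [204.6 211.3]; 
0.0 lampface scene [174.9 168.6] scene [212.1 190. ] top [149.6 205. ] top [204.4 212.6]; robotface scene [171.3 170.4] scene [208.5 192.1] top [148.7 209.5] top [203.6 217.2]; 
0.1 lampface scene [170.3 171. ] scene [207.5 192.8] top [148.4 210.9] top [203.3 218.6]; robotface scene [166.8 173.3] scene [204.  195.3] top [147.6 215.5] top [202.6 223.2]; 
0.2 lampface scene [165.7 174. ] scene [202.9 196.1] top [147.4 216.9] top [202.4 224.6]; robotface scene [162.3 176.7] scene [199.5 199. ] top [146.8 221.5] top [201.8 229.2]; 
0.3 lampface scene [161.3 177.5] scene [198.4 199.9] top [146.7 222.9] top [201.6 230.6]; robotface scene [158.  180.5] scene [195.1 203.1] top [146.2 227.4] top [201.1 235.2]; 
0.4 lampface scene [157.  181.4] scene [194.1 204.2] top [146.1 228.8] top [201.  236.5]; robotface scene [153.8 184.7] scene [190.8 207.7] top [145.9 233.2] top [200.6 241. ];
```

View pics/b3c.png

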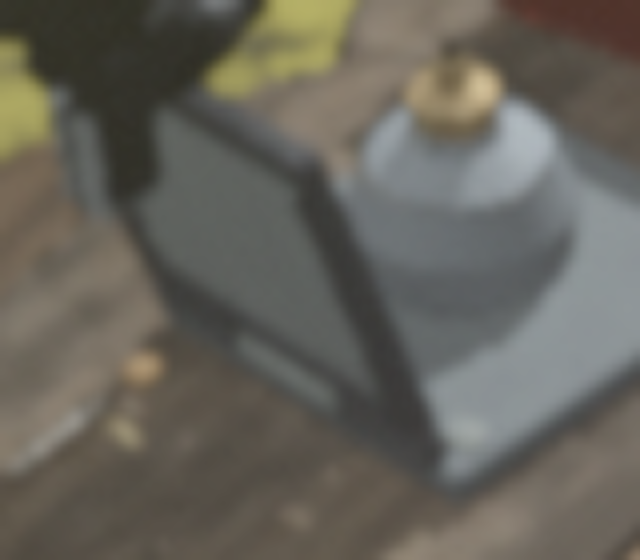

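The scene crop shows the panel's right free corner at about (200,200), so the lean is about 0.26. The finger position gives 0.27, so the two agree. The remaining push is about 35 mm.

Request:
servo_tool([
  [[0, 0, 0.005, 0, 0, 0, -1], [0, 0, 0.005, 0, 0, 0, -1], [0, 0, 0.005, 0, 0, 0, -1], [0, 0, 0.005, 0, 0, 0, -1], [0, 0, 0.005, 0, 0, 0, -1], [0, 0, 0.004, 0, 0, 0, -1], [0, 0, 0.003, 0, 0, 0, -1], [0, 0, 0.002, 0, 0, 0, -1], [0, 0, 0.001, 0, 0, 0, -1], [0, 0, 0, 0, 0, 0, -1], [0, 0, 0, 0, 0, 0, -1], [0, 0, 0, 0, 0, 0, -1]],
])

```text
time_s: 6.4
tool_pos: [0.5801, 0.2129, 0.1812]
tool_rot: [0.058, 0.704, -0.057, 0.706]
wrist_force: [-0.4, -0.7, 15.3]
finger_gap: 0.0002
```

```bash
python3 look.py b4;  python3 - <<'E'
import cv2
f=cv2.imread("pics/b4_scene.png");cv2.imwrite("pics/b4c.png",cv2.resize(f[160:250,150:240],None,fx=6,fy=6,interpolation=cv2.INTER_CUBIC))
E
```

```text
6.5 [0.5801 0.213  0.1812] n -0.0148 h 0.0046 [-0.44 -1.54 15.29] [-0.43  0.66 -0.03  1.72  0.03  0.76  0.94]
```

View pics/b4c.png

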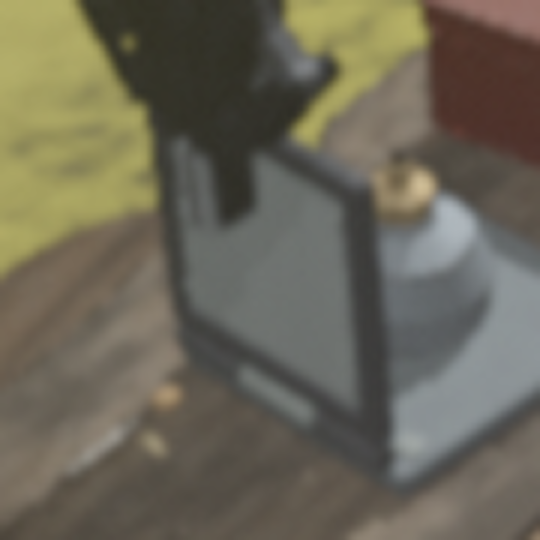

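The right free corner is at (212,190) on the lamp face and (208.7,191.7) on the robot face, so the lean is about 0.0. The gripper's underside is resting on the panel's top edge with 15 N upward. I will raise straight up first, then back off.

Request:
servo_tool([
  [[-0.003, 0, 0, 0, 0, 0, -1], [-0.004, 0, 0, 0, 0, 0, -1], [-0.005, 0, 0, 0, 0, 0, -1], [-0.005, 0, 0, 0, 0, 0, -1], [0, 0, 0, 0, 0, 0, -1], [0, 0, 0, 0, 0, 0, -1]],
])

```text
time_s: 7.1
tool_pos: [0.5787, 0.213, 0.197]
tool_rot: [0.058, 0.705, -0.057, 0.705]
wrist_force: [0.3, -0.5, -0.1]
finger_gap: -0.0002
```

```bash
python3 look.py b5;  python3 - <<'E'
import cv2
f=cv2.imread("pics/b5_scene.png");cv2.imwrite("pics/b5c.png",cv2.resize(f[160:250,150:240],None,fx=6,fy=6,interpolation=cv2.INTER_CUBIC))
E
```

```text
7.2 [0.5786 0.2129 0.1967] n -0.0163 h 0.0042 [ 0.41 -0.05 -0.25] [-0.43  0.63 -0.03  1.71  0.03  0.8   0.94]
```

View pics/b5c.png

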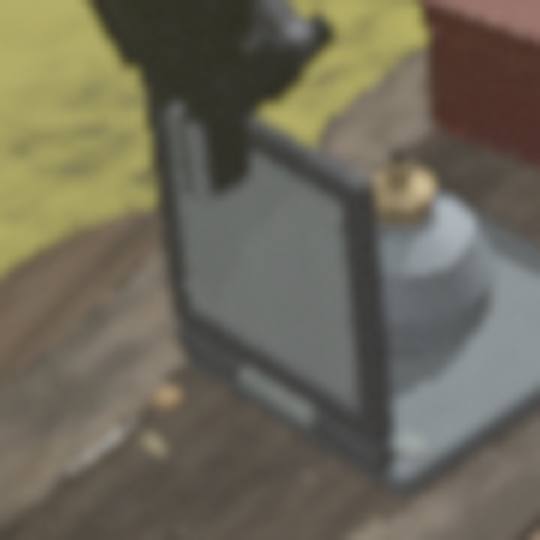

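The force is gone and the panel is still upright. Next I back away and rise.

Request:
servo_tool([
  [[0, 0, -0.005, 0, 0, 0, -1], [0, 0, -0.01, 0, 0, 0, -1], [0, 0, -0.015, 0, 0, 0, -1], [0, 0, -0.02, 0, 0, 0, -1], [0, 0, -0.02, 0, 0, 0, -1], [0, 0, -0.02, 0, 0, 0, -1], [-0.015, 0, -0.02, 0, 0, 0, -1], [-0.02, 0, -0.02, 0, 0, 0, -1], [-0.02, 0.02, -0.015, 0, 0, 0, -1], [-0.02, 0.02, 0, 0, 0, 0, -1], [-0.02, 0.02, 0, 0, 0, 0, -1], [0, 0.02, 0, 0, 0, 0, -1], [0, 0.02, 0, 0, 0, 0, -1], [0, 0.02, 0, 0, 0, 0, -1], [0, 0.015, 0, 0, 0, 0, -1], [0, 0, 0, 0, 0, 0, -1], [0, 0, 0, 0, 0, 0, -1]],
])

```text
time_s: 8.9
tool_pos: [0.4571, 0.3692, 0.2916]
tool_rot: [0.057, 0.705, -0.058, 0.705]
wrist_force: [0.7, 0.1, -0.0]
finger_gap: 0.0003
```

```bash
python3 look.py b6;  python3 - <<'E'
import cv2,numpy as np
f=cv2.imread("pics/b6_scene.png");g=cv2.imread("pics/b6_top.png")
cv2.imwrite("pics/b6c.png",np.hstack([cv2.resize(f[160:250,150:240],(400,400),interpolation=cv2.INTER_CUBIC),cv2.resize(g[155:255,140:240],(400,400),interpolation=cv2.INTER_CUBIC)]))
a=cv2.imread("pics/top0.png")
d=cv2.absdiff(a,g).max(2)[150:265,285:390]; print("glue region diff max/mean",d.max(),d.mean())
b=cv2.imread("pics/scene0.png");d=cv2.absdiff(b,f).max(2)[230:305,265:395]; print(d.max(),d.mean())
E
```

```text
9.0 [0.4574 0.3688 0.2919] n -0.1614 h 0.1381 [ 0.27 -0.38 -1.  ] [-0.74  0.47 -0.05  1.71  0.03  0.95  0.6 ]
glue region diff max/mean 13 3.4378467908902692
3 1.0524102564102564
```

View pics/b6c.png

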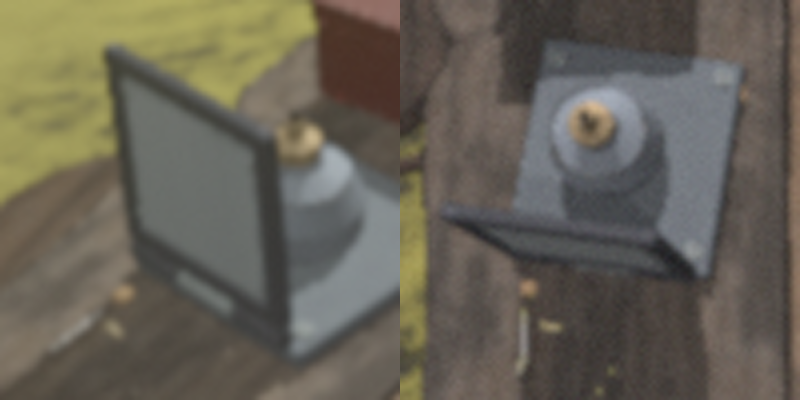

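View pics/b6_top.png

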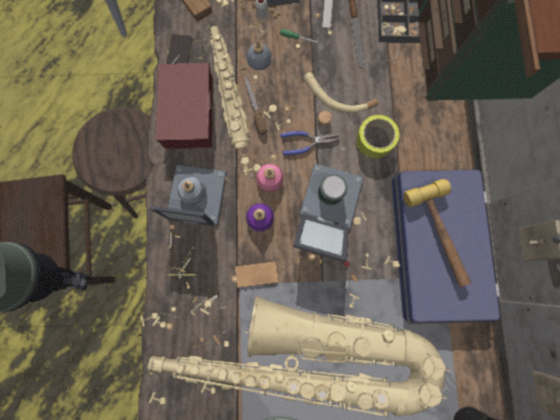

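The panel's corners are at scene (175,170) and (212,190), and top (150.5,206). All match the predicted positions for lean 0 within about 1.5 px. The lamp is unmoved at top (188,186), the glue guard is unchanged, and the arm is clear.

```bash
python3 -c "
from station import arm
print(arm.sign_off())"
```

```text
the job is handed in; nothing more can be done
None
```

I folded the spirit lamp's guard panel upright and handed the job in at about 9 s. I pushed its free edge with the shut fingers from the robot's side, then lifted and backed the arm away.

- **Panel:** it started at a lean of about 0.87 rad. In the last pictures from both cameras it stands at about 0 rad, with the corners within about 1.5 px of where an upright panel should show.
- **Lamp:** it is upright and, as far as the pictures show, where it was.
- **Glue tin's guard:** its picture region shows nothing beyond image noise compared with the start.
- **Robot:** the arm stands clear, with only sensor noise on the wrist force.

One thing went differently than planned. At the end of the push, the underside of the gripper rested on the panel's top edge with about 15 N, below the 40 N limit. Raising the arm 16 mm cleared it, and the panel did not move.

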